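# Load the spray board with castings

## Task

Load the spray board so the four small castings can be painted: set each one hub up over a pin of its own, fully down so that it rests level on the pin's shoulder. The two wide-bored ones (the larger round flange and the flange with two ears) belong on the two thick pins with blue feet, the two narrow-bored ones (the smaller round flange and the belt pulley) on the two thin pins with yellow feet; which of the two alike pins does not matter. The two bronze bushes standing among them are not painted: leave them where they are.

Things in the scene. Friction and masses are not known exactly. Their poses are not given: they have to be found in the camera images.
- hub_flange_large_mid (a point): The larger grey round cast flange, loose, standing on the bench hub up: lobed flange 78 mm across and 8 mm thick at the bottom, round hub 46 mm in diameter above it, 32 mm high in all, wide bore of 27 mm right through. Takes a thick pin. About 0.3 kg; grasp across the hub. The point is on its bore's axis, half-way up (16 mm above its underside); z is up along the bore.
- eared_flange_mid (a point): Light grey flange with two bolt ears, loose, standing hub up: 102 mm long over the ears and 60 mm wide, flange 10 mm thick at the bottom, round hub 48 mm in diameter above it, 36 mm high in all, wide bore of 29 mm right through. Takes a thick pin. About 0.4 kg; grasp across the hub. The point is on its bore's axis, half-way up (18 mm above its underside); z is up along the bore, y towards an ear.
- hub_flange_small_mid (a point): The smaller grey round cast flange, loose, standing hub up: lobed flange 58 mm across and 8 mm thick at the bottom, round hub 34 mm in diameter above it, 32 mm high in all, narrow bore of 20 mm right through. Goes only over a thin pin. About 0.2 kg; grasp across the hub. The point is on its bore's axis, half-way up (16 mm above its underside); z is up along the bore.
- belt_pulley_mid (a point): Dark iron V-belt pulley, loose, standing hub up: grooved rim 82 mm across and 18 mm thick at the bottom, round hub 38 mm in diameter above it, 42 mm high in all, narrow bore of 22 mm right through. Goes only over a thin pin. About 0.4 kg; grasp across the hub. The point is on its bore's axis, half-way up (21 mm above its underside); z is up along the bore.
- thick_pin_1_seat (a point): Fixed upright steel pin 23 mm thick on the plywood spray board, blue foot disc 58 mm across (one of two alike). Point: centre of the flat grey shoulder (z up) on which a casting's underside rests, 24 mm above the board, 36 mm above the bench. The pin rises 31 mm above it: 12 mm at full thickness, then a cone to a blunt 6 mm tip. The four pins stand in a 116 mm square, kinds shuffled.
- thick_pin_2_seat (a point): Fixed upright steel pin 23 mm thick on the plywood spray board, blue foot disc 58 mm across (the other of the two). Point: centre of the flat grey shoulder (z up) on which a casting's underside rests, 24 mm above the board, 36 mm above the bench. The pin rises 31 mm above it: 12 mm at full thickness, then a cone to a blunt 6 mm tip. The four pins stand in a 116 mm square, kinds shuffled.
- thin_pin_1_seat (a point): Fixed upright steel pin 14 mm thick on the plywood spray board, yellow foot disc 42 mm across (one of two alike). Point: centre of the flat grey shoulder (z up) on which a casting's underside rests, 24 mm above the board, 36 mm above the bench. The pin rises 31 mm above it: 12 mm at full thickness, then a cone to a blunt 4 mm tip. The four pins stand in a 116 mm square, kinds shuffled.
- thin_pin_2_seat (a point): Fixed upright steel pin 14 mm thick on the plywood spray board, yellow foot disc 42 mm across (the other of the two). Point: centre of the flat grey shoulder (z up) on which a casting's underside rests, 24 mm above the board, 36 mm above the bench. The pin rises 31 mm above it: 12 mm at full thickness, then a cone to a blunt 4 mm tip. The four pins stand in a 116 mm square, kinds shuffled.
- bronze_bush_wide_mid (a point): Plain bronze bush, loose, standing among the castings, 34 mm in diameter, 30 mm high: stays where it is. The point is at its centre.
- bronze_bush_slim_mid (a point): Plain bronze bush, loose, standing among the castings, 26 mm in diameter, 36 mm high: stays where it is. The point is at its centre.
Mind the look-alikes: they are no part of the job. What is shaped like the part that bears belt_pulley_mid but orange or turquoise is not meant. Leave any green or red look-alike of the part that bears eared_flange_mid alone.

How it is judged (in metres and radians):
At the end, for the whole second after the job is handed in: Larger round and eared flange on the two thick pins, smaller round flange and pulley on the two thin ones: bore axis within 8 mm of the pin's, underside within 4 mm of the shoulder, hub up, level within 0.12 rad, at rest (under 20 mm/s); bronze bushes within 30 mm of where they stood (((horizontal distance between hub_flange_large_mid and thick_pin_1_seat below 0.008 m and z of hub_flange_large_mid in the frame of thick_pin_1_seat between 0.012 and 0.02 m) or (horizontal distance between hub_flange_large_mid and thick_pin_2_seat below 0.008 m and z of hub_flange_large_mid in the frame of thick_pin_2_seat between 0.012 and 0.02 m)) and angle between each of hub_flange_large_mid, eared_flange_mid, hub_flange_small_mid, belt_pulley_mid's own z axis and vertical below 0.12 rad and linear speed of each of hub_flange_large, eared_flange, hub_flange_small, belt_pulley below 0.02 m/s and ((horizontal distance between eared_flange_mid and thick_pin_1_seat below 0.008 m and z of eared_flange_mid in the frame of thick_pin_1_seat between 0.014 and 0.022 m) or (horizontal distance between eared_flange_mid and thick_pin_2_seat below 0.008 m and z of eared_flange_mid in the frame of thick_pin_2_seat between 0.014 and 0.022 m)) and ((horizontal distance between hub_flange_small_mid and thin_pin_1_seat below 0.008 m and z of hub_flange_small_mid in the frame of thin_pin_1_seat between 0.012 and 0.02 m) or (horizontal distance between hub_flange_small_mid and thin_pin_2_seat below 0.008 m and z of hub_flange_small_mid in the frame of thin_pin_2_seat between 0.012 and 0.02 m)) and ((horizontal distance between belt_pulley_mid and thin_pin_1_seat below 0.008 m and z of belt_pulley_mid in the frame of thin_pin_1_seat between 0.017 and 0.025 m) or (horizontal distance between belt_pulley_mid and thin_pin_2_seat below 0.008 m and z of belt_pulley_mid in the frame of thin_pin_2_seat between 0.017 and 0.025 m)) and distance of each of bronze_bush_wide_mid, bronze_bush_slim_mid from where it was at the start of the episode below 0.03 m); the robot touches nothing.
It also fails if it takes over 106 s, if anything falls off the work surface, if the arm or the gripper's body presses on something with over 40 N, if the wrist force passes 120 N, or if a joint passes its speed limit or range.

## Robot

A 7-joint arm with a two-finger parallel gripper is mounted at the origin on a cart in front of the work surface, level with it; the furniture and walls round the work are solid. World frame = base frame: x ahead of the robot, y to its left, z up, the work surface at z = 0. Lengths are in mm, angles in degrees, forces in N, time in s.
With the tool pointing down it reaches from about 425 to 875 mm from the base axis. Payload 4.7 kg.
Tool frame: the origin (TCP) lies on the centre line of the jaws, within the pads' length; the fingertips stand env.tips_ahead ahead of it and the grasp point (between the pads) lies 11 mm behind it (env.tips_ahead is the distance from the TCP to the fingertips, in mm); z points along the fingers, y is the line along which they close (so a half turn about z gives the same grasp; the last joint's range is limited). The gripper opens to 85 mm and grips with 20 to 120 N. Pads are 22 mm wide; open, the fingers measure 114 mm over their backs; the gripper's body (76 mm by 85 mm) begins 54 mm behind the grasp point. The pads swing forward as they close: fully open they stand 13 mm farther back than shut.
Start: joints at [75.808, 18.392, -4.016, 83.108, 1.295, 78.541, -3.26], TCP at [168.212, -627.876, 239.349] pointing down, gripper open.
Joint ranges: [-163.93, 163.93], [-17.29, 119.83], [-79.2, 71.16], [3.27, 140.29], [-89.18, 269.18], [5.43, 117.66], [-154.24, 154.24]. Speed limits (degrees/s): [147.25, 147.25, 180, 180, 180, 180, 180].

## Interface

Orientations are given as [roll, pitch, yaw] about the fixed x, y, z axes, in that order (R = Rz(yaw) Ry(pitch) Rx(roll)).
In Python, from plant import status, grab_frame, close_job, nets, env gives the robot as it stands. The module is installed in compiled form; this text tells all that it offers.
- The arm moves only by the tool arm_command, never from a script. Its argument "plan" is a list of rows, each a list of 3 entries, a list of its own where there are three numbers: the shift along the world's x, y, z in m, then the turn, a rotation vector about the world's x, y, z in rad, then the opening, from 0 (shut) to 1 (fully open). In form: [[[x, y, z], [ax, ay, az], gripper], ...]. A call has 1 to 20 rows; each row shifts and turns the commanded pose from where the row before left it; what a row does not reach is not made up. A row lasts 1/10 s, in which the tool goes at most 50 mm and 8.59 degrees, less where a joint would pass 70% of its speed; a pose out of reach is approached as far as the arm can. A call is refused whole if a number of a shift passes 0.05 or a number of a turn 0.15, either way. A call with a gripper value outside its range is refused whole. The fingers move at their own pace and stop on an object; "grip_force" is the grip in N (left out, the last holds). Time passes only in rows, so rows that do not move let the fingers close. It gives the time, the measured TCP pose, the force, the opening and the grip force at its end, in the units of the state.
- status.read_state(): the state, without advancing time (a new reading comes with each control period).
- grab_frame(name): name is "scene" or "top" or "wrist"; returns a dict with "frame" (420x560x3 uint8, red, green, blue), "intrinsics" (3x3 intrinsics, pixels), "R" (3x3) and "t" (3): a world point X has camera coordinates R X + t. Camera axes: x right, y down, z forward; pixel columns grow to the right and rows downward; lengths in mm; the calibration is good to about 2 mm. The wrist camera is an equidistant fisheye: a pixel r from the principal point sees the ray r / f radians off the axis. A picture is of the moment at which its call begins. There is no depth.
- close_job(): hands the job in; it is judged then, once.
Trained networks look in a picture, given as the dict that the camera call returned (one of the last four; its "shot" number tells which), for a name from the list of things; names that differ only in an ending like _2 or _b are one class to them, and where a whole thing is asked for, a point or a joint stands for the part that bears it (a point fixed in the world has none). Each returns a list of dicts, best first, with "p" (0 to 1); they miss things now and then, are a little off and sometimes report something else, mostly with a low value. They report only what shows in the picture. A call takes as long as a camera call. They do not tell look-alikes from the thing itself.
- nets.cut_out(query, picture): "region" (420x560 bool, what is visible of it) and "extent" ([left, top, right, bottom] in pixels, round what is visible of it).
- nets.landmark_of(query, picture): "point" ([column, row] in pixels: a listed point, or the origin of a listed thing).
The state is a dict: "clock": time; "qpos": joint angles; "joint_vel": joint speeds; "tau": joint torques, N m; "position": TCP position; "ee_rot": TCP orientation; "wrist_force": force on the tool from outside, world axes, zero at the start; "ft_torque": the same for the moment, N m; "width": opening from 0.0 (shut) to 1.0 (fully open); "gripper_force": force on a finger pad.
Only numpy, scipy, OpenCV 4.12 (cv2) and the standard library are available. Lean on these libraries where they do the work, as an engineer would, in place of code of your own. Each camera call takes 0.05 s, during which the arm holds its last target. There are 200 camera calls.

## Working session

There is one attempt and no reset: what is moved stays moved. The work goes in short steps, Python scripts to look and compute and a tool call to move; the robot and the scene stay as the last step left them, time stands still between calls to the robot, and variables do not carry over. Pictures are saved under pics/ and viewed, at most 14 in all, crops included, and the job is handed in when it is done.

Besides the shell and the picture viewer there is one more tool, called after "Request:" as name(argument=value, ...) on one line, values as JSON. arm_command: Moves the arm, as the interface text tells. Its arguments: {"type":"object","properties":{"plan":{"type":"array","items":{"type":"array"}},"grip_force":{"type":"number"}},"required":["plan"]}

```bash
mkdir -p pics; cat > h.py <<'E'
import numpy as np, cv2
from plant import status, grab_frame, close_job, nets, env
def ray(f,p):
    K=np.array(f["intrinsics"]);R=np.array(f["R"]);t=np.array(f["t"])
    d=np.array([(p[0]-K[0,2])/K[0,0],(p[1]-K[1,2])/K[1,1],1.])
    if f.get("fish"):
        th=np.hypot(d[0],d[1]); s=np.sin(th)/max(th,1e-9); d=np.array([d[0]*s,d[1]*s,np.cos(th)])
    return -R.T@t, R.T@d
def at(f,p,z):
    o,d=ray(f,p); return o+d*(z-o[2])/d[2]
def proj(f,X):
    K=np.array(f["intrinsics"]);c=np.array(f["R"])@np.array(X,float)+np.array(f["t"])
    if f.get("fish"):
        r=np.hypot(c[0],c[1]);th=np.arctan2(r,c[2]);u=c[:2]/max(r,1e-9)*th
    else: u=c[:2]/c[2]
    return np.array([K[0,0]*u[0]+K[0,2],K[1,1]*u[1]+K[1,2]])
def grab(n):
    f=grab_frame(n); f["fish"]=n=="wrist"; return f
def save(f,n): cv2.imwrite("pics/"+n+".png",f["frame"][:,:,::-1])
Z=dict(hub_flange_large_mid=16,eared_flange_mid=18,hub_flange_small_mid=16,belt_pulley_mid=21,thick_pin_1_seat=36,thin_pin_1_seat=36,bronze_bush_wide_mid=15,bronze_bush_slim_mid=18)
E
python3 - <<'E'
from h import *
s=status.read_state();print(s["clock"],s["position"],s["ee_rot"],s["wrist_force"],env.tips_ahead)
for n in("top","scene"):
    f=grab(n);save(f,n);o,d=ray(f,[280,210]);print(n,o.round(),d.round(2))
    for q in Z:
        for r in nets.landmark_of(q,f)[:4]:
            print(q,round(r["p"],2),np.round(r["point"]),at(f,r["point"],Z[q]).round(1)[:2])
E
```

```text
0.0 [ 168.04855375 -627.3523833   238.18116929] [-1.79886866e+02  6.59898236e-03  1.50020289e+01] [ 0.39126101 -0.78104063 -0.82087277] 8.0
top [ 351.   71. 1230.] [ 0.12  0.   -0.99]
hub_flange_large_mid 0.66 [199. 220.] [461.6 290.7]
eared_flange_mid 0.87 [193. 175.] [582.4 313.5]
eared_flange_mid 0.66 [140. 240.] [403.6 443.7]
eared_flange_mid 0.57 [149. 191.] [535.7 430.2]
hub_flange_small_mid 0.65 [303. 228.] [448.   14.5]
belt_pulley_mid 0.6 [218. 268.] [337.1 234.6]
belt_pulley_mid 0.57 [292. 179.] [580.1  46. ]
thick_pin_1_seat 0.87 [414. 217.] [ 483.3 -276.8]
thick_pin_1_seat 0.56 [250. 173.] [589.  158.5]
thin_pin_1_seat 0.71 [378. 166.] [ 618.7 -181.9]
thin_pin_1_seat 0.55 [418. 175.] [ 597.2 -288.9]
bronze_bush_wide_mid 0.68 [250. 174.] [590.2 159.4]
bronze_bush_slim_mid 0.53 [250. 227.] [445.6 153.7]
scene [-130.  543.  669.] [ 0.62 -0.46 -0.63]
hub_flange_large_mid 0.9 [215. 261.] [454.4 292.8]
eared_flange_mid 0.84 [182. 233.] [581.4 309.8]
eared_flange_mid 0.79 [136. 266.] [542.6 439.9]
eared_flange_mid 0.79 [164. 310.] [396.4 440. ]
hub_flange_small_mid 0.84 [309. 215.] [448.3  22.5]
belt_pulley_mid 0.94 [314. 246.] [353.5  86.7]
belt_pulley_mid 0.89 [263. 282.] [334.8 244.9]
belt_pulley_mid 0.78 [275. 192.] [576.7  35.9]
thick_pin_1_seat 0.67 [379. 167.] [ 475.  -263.1]
thin_pin_1_seat 0.47 [326. 159.] [ 599.6 -167.6]
bronze_bush_wide_mid 0.56 [228. 208.] [599.8 170.3]
bronze_bush_wide_mid 0.27 [272. 195.] [575.5  45.9]
bronze_bush_slim_mid 0.47 [265. 240.] [441.8 165.3]
bronze_bush_slim_mid 0.27 [380. 164.] [ 503.3 -303.1]
bronze_bush_slim_mid 0.15 [216. 260.] [452.3 290.7]
```

View pics/top.png

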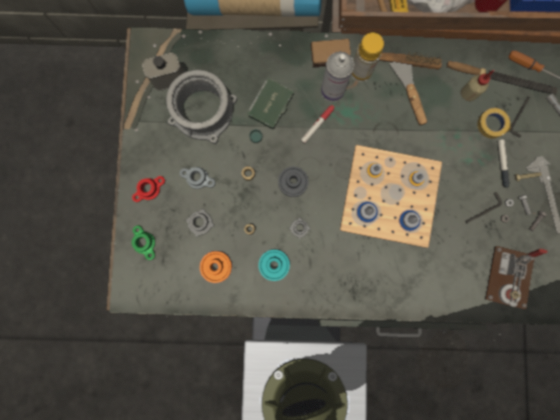

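View pics/scene.png

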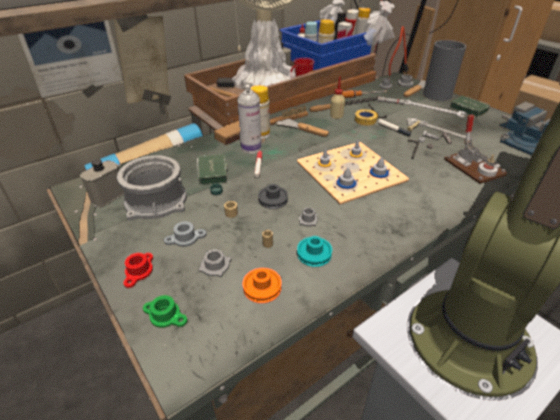

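The top view shows, at (column, row) pixels:
- Castings: eared flange (195,177), large flange (199,221), pulley (293,181) and small flange (300,228).
- Bushes: (248,173) and (250,229).
- Pins on the board: thick blue (368,211) and (411,220), thin yellow (375,170) and (418,178).
- Orange, turquoise, red and green look-alikes, which I'll ignore.

I'll fly over the board first and take a close look.

Request:
arm_command(plan=[[[0.015,0.018,0.01],[0,0,0],1],[[0.025,0.03,0.015],[0,0,0],1],[[0.031,0.036,0.015],[0,0,0],1],[[0.031,0.036,0.01],[0,0,0],1],[[0.031,0.036,0.01],[0,0,0],1],[[0.031,0.036,0],[0,0,0],1],[[0.031,0.036,0],[0,0,0],1],[[0.031,0.036,0],[0,0,0],1],[[0.031,0.036,0],[0,0,0],1],[[0.031,0.036,0],[0,0,0],1],[[0.025,0.03,0],[0,0,0],1],[[0.018,0.02,0],[0,0,0],1],[[0.01,0.01,0],[0,0,0],1],[[0,0,0],[0,0,0],1],[[0,0,0],[0,0,0],1]])

```text
clock: 2.4
position: [508.3, -233.5, 299.2]
ee_rot: [180.0, 0.1, 14.9]
wrist_force: [-0.1, 0.3, 0.0]
width: 1.0
gripper_force: 0.0
```

```bash
python3 - <<'E'
from h import *
s=status.read_state();print(s["clock"],s["position"],s["ee_rot"],s["qpos"])
f=grab("wrist");save(f,"w1");o,d=ray(f,[280,210]);print(o.round(),d.round(2),f["intrinsics"])
for q in Z:
  for r in nets.landmark_of(q,f)[:4]: print(q,round(r["p"],2),np.round(r["point"]),at(f,r["point"],Z[q]).round(1)[:2])
E
```

```text
2.4 [ 508.34489446 -233.49448369  299.2034352 ] [1.79963702e+02 6.56765364e-02 1.49005506e+01] [ 45.38627957   7.4823613  -25.85951776  90.16427822   3.34720626
  83.14041988 -55.78301947]
[ 582. -214.  434.] [-0.29 -0.08 -0.95] [[325.1922621    0.         280.18101462]
 [  0.         325.1922621  208.55118998]
 [  0.           0.           1.        ]]
hub_flange_small_mid 0.92 [ 98. 165.] [451.   23.8]
belt_pulley_mid 0.86 [ 60. 218.] [350.6  89.7]
belt_pulley_mid 0.74 [98. 77.] [576.2  46.1]
thick_pin_1_seat 0.8 [302. 201.] [ 478.3 -269.5]
thin_pin_1_seat 0.65 [255.  75.] [ 615.4 -173.6]
bronze_bush_wide_mid 0.65 [42. 58.] [594.3 166.7]
bronze_bush_slim_mid 0.68 [ 34. 154.] [442.4 153.5]
```

View pics/w1.png

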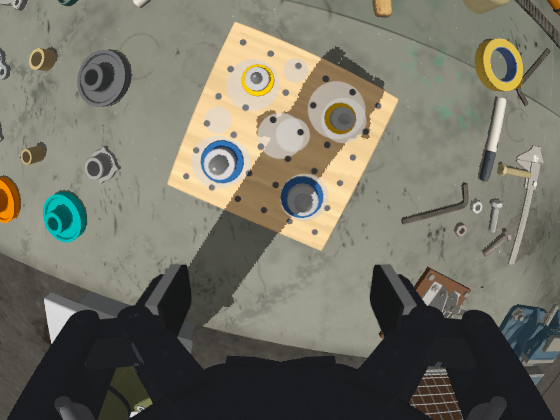

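The wrist view shows the board from close by: yellow feet at (258,80) and (341,117), blue feet at (222,161) and (303,197). The small flange is at (100,165) and the dark pulley at (104,78). I'll fit the feet by colour while flying on to the castings.

```bash
cat >> h.py <<'E'
def feet(im,f,z=16):
    hsv=cv2.cvtColor(im,cv2.COLOR_BGR2HSV); out={}
    for n,lo,hi,cs in(("thick",(105,120,30),(125,255,255),[(222,161),(303,197)]),("thin",(22,170,60),(32,255,255),[(258,80),(341,117)])):
        m=cv2.inRange(hsv,lo,hi)
        for i,c in enumerate(cs):
            k=np.zeros_like(m);cv2.circle(k,c,30,255,-1)
            ys,xs=np.nonzero(m&k); h=cv2.convexHull(np.stack([xs,ys],1).astype(np.int32))
            P=np.array([at(f,p[0],z)[:2] for p in h.astype(float)])
            (x,y),r=cv2.minEnclosingCircle(P.astype(np.float32)); e=cv2.fitEllipse(P.astype(np.float32))
            out[n,i]=np.array(e[0]); print(n,i,len(xs),np.round((x,y,r),1),np.round(e[0],1),np.round(e[1],1))
    return out
E
python3 - <<'E'
from h import *
import pickle
s=grab("wrist");pickle.dump({k:s[k] for k in("intrinsics","R","t","fish")},open("w1.pkl","wb"))
im=s["frame"][:,:,::-1].copy()
for z in(14,20,36):
  print(z); o=feet(im,s,z); k=list(o)
  for i in range(4):
    for j in range(i): print(k[i],k[j],np.linalg.norm(o[k[i]]-o[k[j]]).round(1))
E
```

```text
14
thick 0 474 [ 497.1 -156.1   28.5] [ 497.2 -156.3] [56.1 56.6]
thick 1 494 [ 477.4 -271.    28.3] [ 477.4 -271. ] [55.9 56.5]
thin 0 305 [ 611.6 -175.6   20.7] [ 611.9 -175.6] [40.5 40.8]
thin 1 229 [ 592.5 -290.5   20.2] [ 592.4 -290.5] [39.4 39.7]
('thick', 1) ('thick', 0) 116.5
('thin', 0) ('thick', 0) 116.4
('thin', 0) ('thick', 1) 164.9
('thin', 1) ('thick', 0) 164.6
('thin', 1) ('thick', 1) 116.6
('thin', 1) ('thin', 0) 116.6
20
thick 0 474 [ 498.3 -156.9   28.1] [ 498.4 -157.1] [55.3 55.8]
thick 1 494 [ 478.9 -270.2   27.9] [ 478.9 -270.2] [55.1 55.7]
thin 0 305 [ 611.2 -176.1   20.4] [ 611.5 -176.2] [39.9 40.2]
thin 1 229 [ 592.3 -289.3   19.9] [ 592.3 -289.4] [38.8 39.2]
('thick', 1) ('thick', 0) 114.8
('thin', 0) ('thick', 0) 114.7
('thin', 0) ('thick', 1) 162.6
('thin', 1) ('thick', 0) 162.3
('thin', 1) ('thick', 1) 115.0
('thin', 1) ('thin', 0) 114.9
36
thick 0 474 [ 501.6 -159.1   27. ] [ 501.6 -159.2] [53.2 53.7]
thick 1 494 [ 482.9 -267.9   26.8] [ 482.9 -268. ] [53.  53.5]
thin 0 305 [ 610.1 -177.5   19.7] [ 610.4 -177.6] [38.4 38.7]
thin 1 229 [ 591.9 -286.4   19.1] [ 591.9 -286.5] [37.3 37.7]
('thick', 1) ('thick', 0) 110.4
('thin', 0) ('thick', 0) 110.3
('thin', 0) ('thick', 1) 156.3
('thin', 1) ('thick', 0) 156.0
('thin', 1) ('thick', 1) 110.5
('thin', 1) ('thin', 0) 110.5
```

Request:
arm_command(plan=[[[0,0.015,0],[0,0,0],1],[[0,0.03,0],[0,0,0],1],[[-0.005,0.045,0],[0,0,0],1],[[-0.005,0.045,0],[0,0,0],1],[[-0.005,0.045,0],[0,0,0],1],[[-0.005,0.045,0],[0,0,0],1],[[-0.005,0.045,0],[0,0,0],1],[[-0.005,0.045,0],[0,0,0],1],[[-0.005,0.035,0],[0,0,0],1],[[0,0.02,0],[0,0,0],1],[[0,0.01,0],[0,0,0],1],[[0,0,0],[0,0,0],1],[[0,0,0],[0,0,0],1]])

```text
clock: 4.2
position: [474.3, 147.1, 299.2]
ee_rot: [180.0, 0.0, 14.9]
wrist_force: [0.3, -0.1, -0.5]
width: 0.999
gripper_force: 0.0
```

```bash
python3 - <<'E'
from h import *
s=status.read_state();print(s["clock"],s["position"],s["ee_rot"],s["qpos"])
f=grab("wrist");save(f,"w2")
for q in Z:
  if "pin" in q: continue
  print(q)
  for r in nets.landmark_of(q,f)[:4]: print(' pt',round(r["p"],2),np.round(r["point"]),at(f,r["point"],Z[q]).round(1)[:2])
  for r in nets.cut_out(q,f)[:4]: print(' cut',round(r["p"],2),np.round(r["extent"]))
E
```

```text
4.2 [474.27945489 147.05762839 299.15523908] [1.79961211e+02 3.49886947e-02 1.49363866e+01] [ 26.1952942   -0.2222297  -45.83710836  97.57265608  -0.12466336
  82.62024186 -94.68909385]
hub_flange_large_mid
 pt 0.65 [170. 155.] [456.1 295.3]
 cut 0.78 [152. 127. 202. 179.]
eared_flange_mid
 pt 0.97 [183.  65.] [576.2 304.4]
 pt 0.77 [96. 74.] [545.7 433.3]
 pt 0.6 [ 77. 172.] [398.5 441.9]
 cut 0.65 [ 75.  53. 132.  98.]
 cut 0.61 [154.  46. 218.  90.]
hub_flange_small_mid
 pt 0.9 [361. 212.] [444.6  24.6]
 cut 0.65 [341. 187. 378. 225.]
 cut 0.6 [344.  85. 406. 150.]
belt_pulley_mid
 pt 0.69 [188. 244.] [337.6 246.5]
 pt 0.59 [378. 118.] [573.2  42.6]
 pt 0.57 [297. 259.] [356.9  91. ]
 cut 0.95 [267. 232. 326. 288.]
 cut 0.78 [341.  84. 406. 145.]
 cut 0.76 [164. 214. 222. 266.]
bronze_bush_wide_mid
 pt 0.77 [286.  73.] [595.1 172.6]
 cut 0.96 [278.  64. 305.  94.]
bronze_bush_slim_mid
 pt 0.77 [270. 192.] [441.  151.9]
 cut 0.56 [257. 180. 277. 204.]
```

View pics/w2.png

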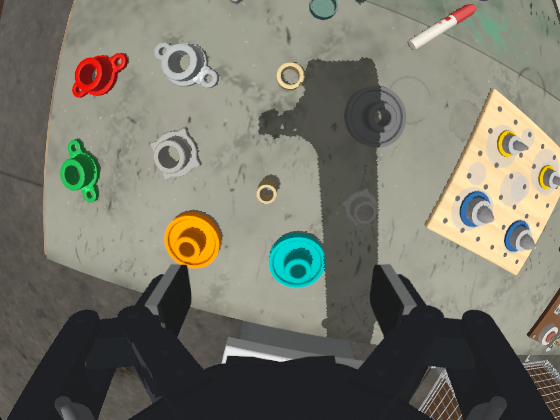

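The wrist view shows the grey eared flange (185,65), the large flange (175,155), the pulley (377,117) and the small flange (361,210). The bushes are at (290,75) and (267,194). The networks' points agree with the picture. I'll hover over the large flange first.

Request:
arm_command(plan=[[[-0.002,0.015,-0.015],[0,0,0],1],[[-0.003,0.025,-0.03],[0,0,0],1],[[-0.003,0.03,-0.035],[0,0,0],1],[[-0.003,0.03,-0.035],[0,0,0],1],[[-0.003,0.025,-0.035],[0,0,0],1],[[-0.002,0.015,-0.02],[0,0,0],1],[[-0.002,0.008,-0.01],[0,0,0],1],[[0,0,0],[0,0,0],1],[[0,0,0],[0,0,0],1]])

```text
clock: 5.75
position: [457.1, 295.7, 120.2]
ee_rot: [180.0, -0.1, 15.0]
wrist_force: [0.7, -0.2, -0.4]
width: 1.0
gripper_force: 0.0
```

```bash
cat >> h.py <<'E'
H=dict(hub_flange_large_mid=32,eared_flange_mid=36,hub_flange_small_mid=32,belt_pulley_mid=42)
def look(q,name):
    s=status.read_state();p=s["position"];print(s["clock"],p.round(1),s["width"],s["qpos"].round(0))
    f=grab("wrist");save(f,name)
    for r in nets.landmark_of(q,f)[:3]:
        a=at(f,r["point"],Z[q]); print('pt',round(r["p"],2),np.round(r["point"]),a[:2].round(1),'rel tcp',(a-p)[:2].round(1))
    for r in nets.cut_out(q,f)[:2]:
        ys,xs=np.nonzero(r["region"]); g=np.array([at(f,c,4)[:2] for c in zip(xs[::7],ys[::7])]); print('cut',round(r["p"],2),np.round(r["extent"]),'bbox mid z4',((g.min(0)+g.max(0))/2).round(1),(g.max(0)-g.min(0)).round(0))
E
python3 -c "
from h import *
look('hub_flange_large_mid','w3')"
```

```text
5.75 [457.1 295.7 120.2] 1.0004855865176958 [   9.   18.  -51.  105.   15.   64. -123.]
pt 0.85 [285. 211.] [456.9 292.3] rel tcp [-0.2 -3.4]
cut 0.7 [239. 162. 330. 248.] bbox mid z4 [456.2 292.2] [77. 75.]
```

View pics/w3.png

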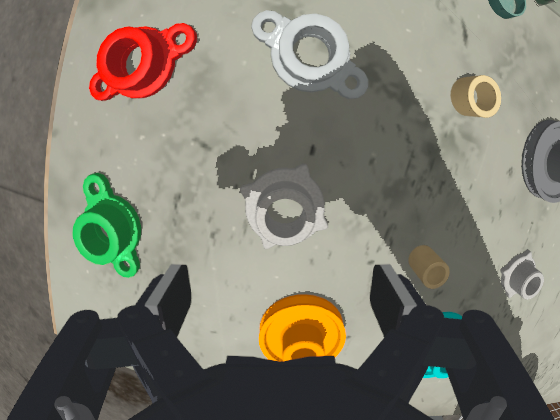

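The large flange sits under the tool at (285,207), and the network point and cut-out agree to 1 mm. I'll descend, grip and lift.

Request:
arm_command(plan=[[[0,-0.0035,-0.02],[0,0,0],1],[[0,0,-0.03],[0,0,0],1],[[0,0,-0.028],[0,0,0],0.8],[[0,0,-0.015],[0,0,0],0.7],[[0,0,-0.008],[0,0,0],0.65],[[0,0,-0.002],[0,0,0],0.5],[[0,0,0],[0,0,0],0.3],[[0,0,0],[0,0,0],0.3],[[0,0,0],[0,0,0],0.3],[[0,0,0],[0,0,0],0.3]], grip_force=50)

```text
clock: 6.9
position: [456.7, 292.8, 16.9]
ee_rot: [-180.0, -0.1, 15.0]
wrist_force: [0.3, -0.1, -0.2]
width: 0.506
gripper_force: 51.2
```

```bash
python3 -c "
from h import *
look('hub_flange_large_mid','w4')"
```

```text
6.9 [456.7 292.8  16.9] 0.50555375457432 [   5.   26.  -47.  110.   23.   54. -128.]
pt 0.87 [276. 277.] [455.7 295. ] rel tcp [-1.   2.2]
cut 0.96 [205. 192. 344. 329.] bbox mid z4 [455.  297.1] [81. 69.]
```

View pics/w4.png

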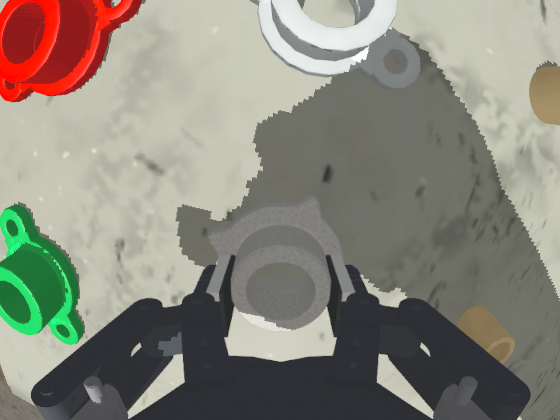

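Gripped squarely at (281,290) with 51 N and a 43 mm opening. I'll lift it and carry it over the far thick pin at (477.5,-271).

Request:
arm_command(plan=[[[0,0,0.02],[0,0,0],0.3],[[0,0,0.04],[0,0,0],0.3],[[0,-0.015,0.04],[0,0,0],0.3],[[0.001,-0.03,0.01],[0,0,0],0.3],[[0.002,-0.045,0],[0,0,0],0.3],[[0.002,-0.045,0],[0,0,0],0.3],[[0.002,-0.045,0],[0,0,0],0.3],[[0.002,-0.045,0],[0,0,0],0.3],[[0.002,-0.045,0],[0,0,0],0.3],[[0.002,-0.045,0],[0,0,0],0.3],[[0.002,-0.045,0],[0,0,0],0.3],[[0.002,-0.045,0],[0,0,0],0.3],[[0.002,-0.045,0],[0,0,0],0.3],[[0.002,-0.045,0],[0,0,0],0.3],[[0,-0.04,0],[0,0,0],0.3],[[0,-0.02,0],[0,0,0],0.3],[[0,-0.009,0],[0,0,0],0.3],[[0,0,0],[0,0,0],0.3],[[0,0,0],[0,0,0],0.3]])

```text
clock: 8.95
position: [477.7, -268.9, 126.2]
ee_rot: [-179.9, -0.0, 15.2]
wrist_force: [0.1, -0.7, -3.2]
width: 0.509
gripper_force: 51.8
```

```bash
python3 -c "
from h import *
look('hub_flange_large_mid','w5')
f=grab('wrist')
for n,x,y in (('thick1',477.5,-271),('thick0',497.2,-156.5)): print(n,proj(f,[x,y,36]).round(),proj(f,[x,y,67]).round(),proj(f,[x,y,14]).round())
for r in nets.landmark_of('thick_pin_1_seat',f)[:3]: print(r['p'],np.round(r['point']),at(f,r['point'],36).round(1))
"
```

```text
8.95 [ 477.7 -268.9  126.2] 0.5090471936022813 [ 54.  13. -30. 105.   7.  64. -54.]
pt 0.95 [279. 272.] [ 422.  -282.2] rel tcp [-55.7 -13.3]
cut 0.87 [210. 194. 344. 330.] bbox mid z4 [ 420.5 -275.9] [141. 121.]
thick1 [283. 216.] [283. 232.] [283. 208.]
thick0 [140. 153.] [122. 160.] [151. 149.]
```

View pics/w5.png

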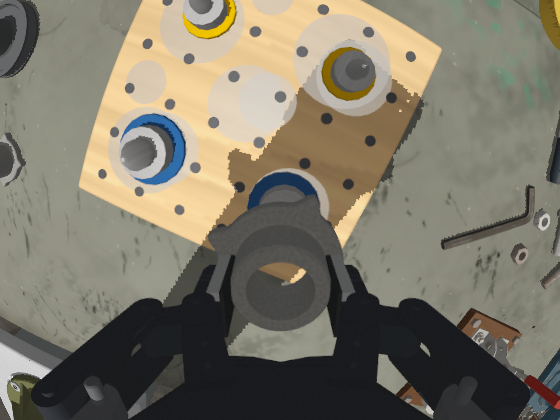

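The part is held square at (281,282), and the blue pin foot shows behind it at (286,205), within about 2 px of its predicted place. I'll lower it onto the pin in two stages.

Request:
arm_command(plan=[[[0,-0.003,-0.015],[0,0,0],0.3],[[0,0,-0.015],[0,0,0],0.3],[[0,0,-0.01],[0,0,0],0.3],[[0,0,-0.01],[0,0,0],0.3],[[0,0,-0.006],[0,0,0],0.3],[[0,0,-0.004],[0,0,0],0.3],[[0,0,0],[0,0,0],0.3]])

```text
clock: 9.9
position: [477.0, -274.2, 65.8]
ee_rot: [-180.0, 0.0, 15.0]
wrist_force: [0.5, 1.1, -2.0]
width: 0.507
gripper_force: 51.8
```

Request:
arm_command(plan=[[[0,0,-0.003],[0,0,0],0.3],[[0,0,-0.003],[0,0,0],0.3],[[0,0,0],[0,0,0],0.3]])

```text
clock: 10.2
position: [477.5, -273.5, 60.1]
ee_rot: [-180.0, -0.0, 15.0]
wrist_force: [0.9, 3.3, -1.9]
width: 0.509
gripper_force: 51.8
```

The pin has entered the full-thickness section with only 3 N sideways. I'll ease 1 mm in y, seat it and release.

Request:
arm_command(plan=[[[0,0.001,-0.003],[0,0,0],0.3],[[0,0,-0.003],[0,0,0],0.3],[[0,0,-0.001],[0,0,0],0.3],[[0,0,0],[0,0,0],0.3]])

```text
clock: 10.6
position: [477.2, -273.2, 53.0]
ee_rot: [-180.0, -0.0, 15.0]
wrist_force: [1.3, 2.6, -3.5]
width: 0.507
gripper_force: 51.7
```

Request:
arm_command(plan=[[[0,0,0],[0,0,0],0.75],[[0,0,0],[0,0,0],0.75],[[0,0,0.01],[0,0,0],0.75],[[0,0,0.03],[0,0,0],0.75],[[0,0,0.04],[0,0,0],0.75],[[0,0,0],[0,0,0],0.9]])

```text
clock: 11.2
position: [481.0, -275.6, 140.0]
ee_rot: [179.5, -0.4, 15.0]
wrist_force: [0.2, 1.0, 0.8]
width: 0.893
gripper_force: 0.0
```

```bash
python3 -c "
from h import *
Z['hub_flange_large_mid']=52
look('hub_flange_large_mid','w6')"
```

```text
11.2 [ 481.  -275.6  140. ] 0.8930210772285635 [ 54.  13. -30. 104.   7.  65. -54.]
pt 0.92 [274. 220.] [ 477.7 -272.2] rel tcp [-3.3  3.3]
cut 0.67 [229. 169. 322. 258.] bbox mid z4 [ 465.6 -274.5] [89. 88.]
```

View pics/w6.png

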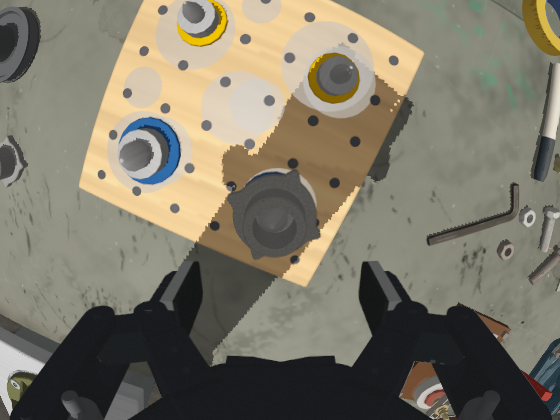

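Request:
arm_command(plan=[[[0.005,0.02,0],[0,0,0],1],[[0.008,0.035,0],[0,0,0],1],[[0.008,0.045,0],[0,0,0],1],[[0.008,0.045,0],[0,0,0],1],[[0.008,0.045,0],[0,0,0],1],[[0.008,0.045,0],[0,0,0],1],[[0.008,0.045,0],[0,0,0],1],[[0.008,0.045,0],[0,0,0],1],[[0.008,0.045,0],[0,0,0],1],[[0.008,0.045,0],[0,0,0],1],[[0.007,0.045,0],[0,0,0],1],[[0.007,0.045,0],[0,0,0],1],[[0.006,0.04,0],[0,0,0],1],[[0.002,0.02,-0.005],[0,0,0],1],[[0,0.012,-0.005],[0,0,0],1],[[0,0,0],[0,0,0],1],[[0,0,0],[0,0,0],1]])

```text
clock: 13.05
position: [576.1, 301.9, 122.4]
ee_rot: [179.9, 0.1, 14.9]
wrist_force: [0.0, -0.5, 0.5]
width: 1.002
gripper_force: 0.0
```

```bash
python3 -c "
from h import *
look('eared_flange_mid','w7')"
```

```text
13.05 [576.1 301.9 122.4] 1.0023503411625574 [   3.   29.  -44.   90.   21.   70. -120.]
pt 0.73 [275. 206.] [578.1 306.6] rel tcp [2.  4.7]
cut 0.87 [ 84. 167. 173. 239.] bbox mid z4 [541.9 437.6] [77. 86.]
cut 0.8 [ 86. 286. 124. 317.] bbox mid z4 [424.1 453.3] [43. 40.]
```

The large flange is seated level on its pin at (274,215), measured at (477.7,-272.2). The eared flange is measured at (578,306), so I'll grip it.

Request:
arm_command(plan=[[[0.0015,0.004,-0.02],[0,0,0],1],[[0,0,-0.03],[0,0,0],1],[[0,0,-0.028],[0,0,0],0.8],[[0,0,-0.015],[0,0,0],0.75],[[0,0,-0.008],[0,0,0],0.7],[[0,0,-0.002],[0,0,0],0.6],[[0,0,0],[0,0,0],0.3],[[0,0,0],[0,0,0],0.3],[[0,0,0],[0,0,0],0.3],[[0,0,0],[0,0,0],0.3]], grip_force=60)

```text
clock: 14.2
position: [577.7, 307.8, 20.6]
ee_rot: [-180.0, -0.0, 15.0]
wrist_force: [-0.1, -0.1, -3.5]
width: 0.55
gripper_force: 62.0
```

```bash
python3 -c "
from h import *
look('eared_flange_mid','w8')"
```

```text
14.2 [577.7 307.8  20.6] 0.5498847582948402 [   0.   36.  -41.   93.   26.   61. -123.]
pt 0.93 [278. 272.] [578.4 309.3] rel tcp [0.7 1.5]
pt 0.79 [ 52. 261.] [544.7 434.9] rel tcp [-33.  127.1]
cut 0.87 [  6. 205. 129. 313.] bbox mid z4 [535.2 442.9] [ 94. 102.]
cut 0.8 [192. 198. 337. 335.] bbox mid z4 [569.4 314.8] [79. 86.]
```

View pics/w8.png

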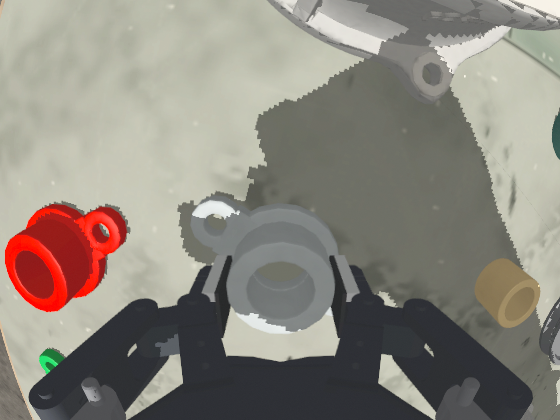

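Eared flange gripped squarely at (281,285). I'll carry it to the other thick pin.

Request:
arm_command(plan=[[[0,0,0.02],[0,0,0],0.3],[[0,0,0.04],[0,0,0],0.3],[[-0.003,-0.015,0.04],[0,0,0],0.3],[[-0.006,-0.03,0.006],[0,0,0],0.3],[[-0.008,-0.045,0],[0,0,0],0.3],[[-0.008,-0.045,0],[0,0,0],0.3],[[-0.008,-0.045,0],[0,0,0],0.3],[[-0.008,-0.045,0],[0,0,0],0.3],[[-0.008,-0.045,0],[0,0,0],0.3],[[-0.008,-0.045,0],[0,0,0],0.3],[[-0.008,-0.045,0],[0,0,0],0.3],[[-0.008,-0.045,0],[0,0,0],0.3],[[-0.005,-0.035,0],[0,0,0],0.3],[[-0.002,-0.017,0],[0,0,0],0.3],[[-0.001,-0.007,0],[0,0,0],0.3],[[0,0,0],[0,0,0],0.3],[[0,0,0],[0,0,0],0.3]])

```text
clock: 16.05
position: [497.1, -154.5, 126.4]
ee_rot: [-180.0, -0.0, 15.1]
wrist_force: [0.4, 1.1, -3.6]
width: 0.543
gripper_force: 62.9
```

```bash
python3 -c "
from h import *
f=grab('wrist');save(f,'w9')
s=status.read_state();print(s['clock'],s['position'],s['wrist_force'])
for r in nets.landmark_of('eared_flange_mid',f)[:1]: print(r['p'],r['point'],at(f,r['point'],s['position'][2]-2)-s['position'])
for n,x,y in (('thick0',497.2,-156.5),('thin0',611.7,-175.7),('thin1',592.3,-290.3)): print(n,proj(f,[x,y,14]).round())
"
```

```text
16.1 [ 497.18012503 -154.22446707  126.42773313] [ 0.77395721  0.83956323 -3.20520317]
0.69 [281.3, 273.6] [ 0.56294258 -0.17058576 -2.        ]
thick0 [283. 207.]
thin0 [348.  74.]
thin1 [465. 143.]
```

View pics/w9.png

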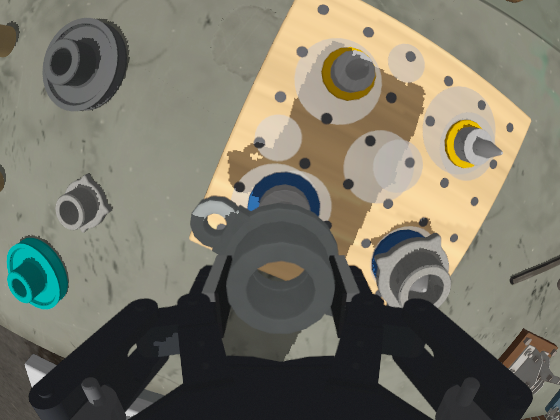

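The eared flange is held level and the blue foot (285,205) is as predicted. The yellow feet are also where predicted, at (348,73) and (464,143). Lowering.

Request:
arm_command(plan=[[[0,-0.0028,-0.015],[0,0,0],0.3],[[0,0,-0.015],[0,0,0],0.3],[[0,0,-0.01],[0,0,0],0.3],[[0,0,-0.01],[0,0,0],0.3],[[0,0,-0.006],[0,0,0],0.3],[[0,0,-0.004],[0,0,0],0.3],[[0,0,0],[0,0,0],0.3]])

```text
clock: 16.85
position: [496.5, -159.0, 65.8]
ee_rot: [-180.0, 0.0, 15.0]
wrist_force: [-0.4, 0.3, -3.8]
width: 0.543
gripper_force: 62.9
```

Request:
arm_command(plan=[[[0,0,-0.003],[0,0,0],0.3],[[0,0,-0.003],[0,0,0],0.3],[[0,0,-0.002],[0,0,0],0.3],[[0,0,0],[0,0,0],0.3]])

```text
clock: 17.25
position: [496.5, -159.1, 58.1]
ee_rot: [-180.0, 0.0, 15.0]
wrist_force: [1.0, 0.3, -4.0]
width: 0.544
gripper_force: 62.9
```

Request:
arm_command(plan=[[[0,0,-0.002],[0,0,0],0.3],[[0,0,-0.001],[0,0,0],0.3],[[0,0,0],[0,0,0],0.75],[[0,0,0],[0,0,0],0.75],[[0,0,0.01],[0,0,0],0.75],[[0,0,0.03],[0,0,0],0.75],[[0,0,0.04],[0,0,0],0.75],[[0,0,0],[0,0,0],0.9]])

```text
clock: 18.05
position: [500.8, -160.1, 141.5]
ee_rot: [179.6, -0.5, 15.0]
wrist_force: [1.4, -0.3, -0.1]
width: 0.888
gripper_force: 0.0
```

```bash
python3 -c "
from h import *
Z['eared_flange_mid']=54
look('eared_flange_mid','w10')"
```

```text
18.05 [ 500.8 -160.1  141.5] 0.8883189592750965 [ 49.  10. -37. 107.   7.  65. -66.]
pt 0.79 [278. 220.] [ 498.5 -158.9] rel tcp [-2.3  1.2]
cut 0.6 [218. 170. 333. 261.] bbox mid z4 [ 481.9 -161.8] [ 78. 112.]
cut 0.16 [256. 170. 296. 232.] bbox mid z4 [ 496.8 -156.6] [55. 39.]
```

View pics/w10.png

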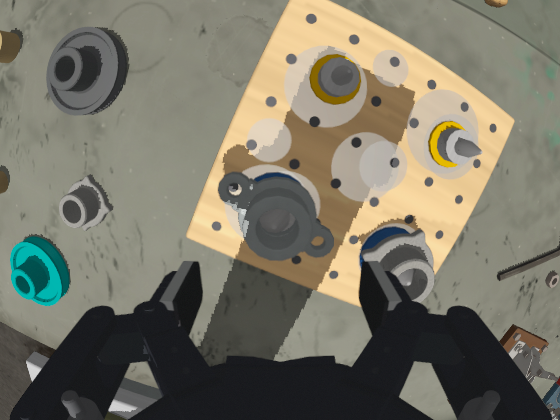

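Request:
arm_command(plan=[[[0.006,0.015,0],[0,0,0],1],[[0.012,0.03,0],[0,0,0],1],[[0.015,0.04,0],[0,0,0],1],[[0.015,0.04,0],[0,0,0],1],[[0.015,0.04,0],[0,0,0],1],[[0.01,0.025,0],[0,0,0],1],[[0.004,0.01,0],[0,0,0],1],[[0,0.003,-0.005],[0,0,0],1],[[0,0,0],[0,0,0],1],[[0,0,0],[0,0,0],1]])

```text
clock: 19.2
position: [573.0, 41.5, 129.6]
ee_rot: [180.0, 0.1, 14.8]
wrist_force: [-0.5, 0.5, 0.4]
width: 0.997
gripper_force: 0.0
```

```bash
python3 -c "
from h import *
look('belt_pulley_mid','w11')"
```

```text
19.2 [573.   41.5 129.6] 0.9967234847842987 [ 30.  19. -43. 100.  14.  66. -93.]
pt 0.89 [ 66. 349.] [335.  246.3] rel tcp [-238.1  204.8]
pt 0.68 [276. 204.] [575.4  45.4] rel tcp [2.3 4. ]
cut 0.75 [226. 150. 328. 252.] bbox mid z4 [572.  43.] [88. 85.]
cut 0.7 [ 44. 310.  76. 348.] bbox mid z4 [342. 270.] [85. 49.]
```

View pics/w11.png

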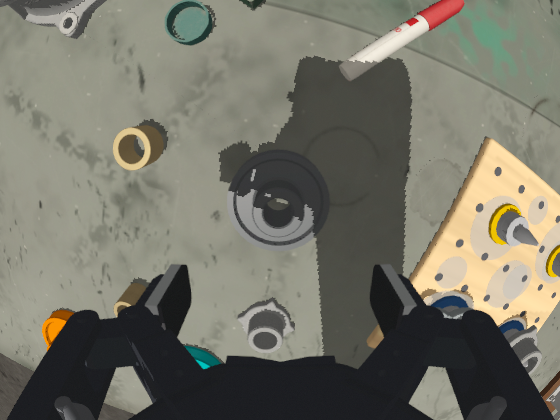

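The eared flange rests level at (282,212). The dark pulley is below the tool at (278,205), with the bush (138,147) and small flange (266,325) clear of the fingers. I'll grip the pulley hub above its rim.

Request:
arm_command(plan=[[[0.0015,0.0035,-0.02],[0,0,0],1],[[0,0,-0.03],[0,0,0],1],[[0,0,-0.028],[0,0,0],0.8],[[0,0,-0.015],[0,0,0],0.7],[[0,0,-0.006],[0,0,0],0.6],[[0,0,-0.002],[0,0,0],0.5],[[0,0,0],[0,0,0],0.2],[[0,0,0],[0,0,0],0.2],[[0,0,0],[0,0,0],0.2],[[0,0,0],[0,0,0],0.2]], grip_force=60)

```text
clock: 20.35
position: [575.9, 47.2, 30.2]
ee_rot: [180.0, -0.1, 15.0]
wrist_force: [-0.4, -1.5, 1.3]
width: 0.425
gripper_force: 60.6
```

```bash
python3 -c "
from h import *
look('belt_pulley_mid','w12')"
```

```text
20.35 [575.9  47.2  30.2] 0.42520585460285243 [ 26.  26. -40. 105.  20.  56. -97.]
pt 0.72 [279. 269.] [574.8  48.1] rel tcp [-1.1  0.8]
pt 0.7 [ 29. 410.] [332.7 245.7] rel tcp [-243.1  198.5]
cut 0.76 [200. 178. 363. 329.] bbox mid z4 [570.1  45.8] [93. 89.]
cut 0.66 [  1. 365.  52. 420.] bbox mid z4 [311.3 273.9] [152.  88.]
```

View pics/w12.png

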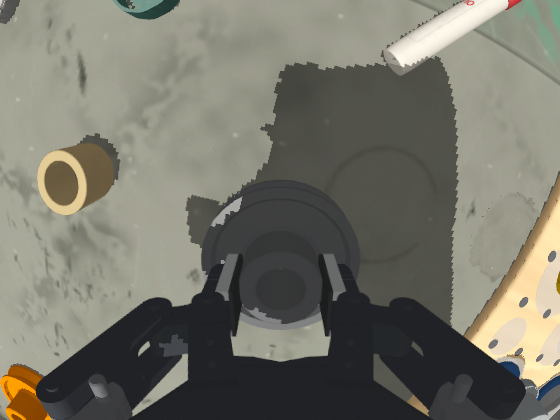

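Pulley gripped squarely at (279,285). Carrying it to the far thin pin at (592.3,-290.3).

Request:
arm_command(plan=[[[0,0,0.02],[0,0,0],0.2],[[0,0,0.04],[0,0,0],0.2],[[0.001,-0.015,0.04],[0,0,0],0.2],[[0.002,-0.03,0.005],[0,0,0],0.2],[[0.002,-0.045,0],[0,0,0],0.2],[[0.002,-0.045,0],[0,0,0],0.2],[[0.002,-0.045,0],[0,0,0],0.2],[[0.002,-0.045,0],[0,0,0],0.2],[[0.002,-0.045,0],[0,0,0],0.2],[[0.002,-0.032,0],[0,0,0],0.2],[[0.002,-0.023,0],[0,0,0],0.2],[[0,-0.01,0],[0,0,0],0.2],[[0,-0.003,0],[0,0,0],0.2],[[0,0,0],[0,0,0],0.2],[[0,0,0],[0,0,0],0.2]])

```text
clock: 22.0
position: [592.6, -288.1, 134.3]
ee_rot: [-179.9, -0.0, 15.2]
wrist_force: [0.3, 0.8, -4.2]
width: 0.429
gripper_force: 61.1
```

```bash
cat > p.py <<'E'
from h import *
import sys
q,n,x,y,g=sys.argv[1],sys.argv[2],*map(float,sys.argv[3:])
f=grab('wrist');save(f,n)
s=status.read_state();print(s['clock'],s['position'],s['wrist_force'],s['width'],s['ee_rot'])
for r in nets.landmark_of(q,f)[:1]: print(r['p'],r['point'],at(f,r['point'],s['position'][2]-g+Z[q])-s['position'])
# foot check: colour pixels near projected foot
hsv=cv2.cvtColor(f['frame'],cv2.COLOR_RGB2HSV);m=cv2.inRange(hsv,(20,150,50),(33,255,255))
c=proj(f,[x,y,14]);k=np.zeros_like(m);cv2.circle(k,tuple(int(v) for v in c),42,255,-1)
ys,xs=np.nonzero(m&k);print('pred',c.round(),'yellow',len(xs),(xs.min(),xs.max(),ys.min(),ys.max()) if len(xs) else '')
if len(xs):
    P=np.array([at(f,a,14)[:2] for a in zip(xs,ys)])
    from scipy.optimize import least_squares
    h=cv2.convexHull(P.astype(np.float32))[:,0]
    d=np.hypot(*(P-[x,y]).T); print('edge r from pred centre (max ~20.5)',np.percentile(d,[5,50,99]).round(1))
E
python3 p.py belt_pulley_mid w13 592.3 -290.3 29
```

```text
22.05 [ 592.67243583 -288.24777367  134.46478533] [ 0.1089244   1.38103147 -3.66998723] 0.4290920467825009 [-1.79953432e+02 -1.66010410e-02  1.51686588e+01]
0.72 [279.3, 268.3] [ 0.13894667  1.14095624 -8.        ]
pred [283. 205.] yellow 0
```

Request:
arm_command(plan=[[[0,-0.0015,-0.01],[0,0,0],0.2],[[0,0,-0.015],[0,0,0],0.2],[[0,0,-0.01],[0,0,0],0.2],[[0,0,-0.01],[0,0,0],0.2],[[0,0,-0.008],[0,0,0],0.2],[[0,0,-0.004],[0,0,0],0.2],[[0,0,0],[0,0,0],0.2]])

```text
clock: 22.8
position: [591.8, -292.0, 76.5]
ee_rot: [-180.0, 0.1, 15.0]
wrist_force: [-0.3, -0.4, -4.4]
width: 0.428
gripper_force: 61.1
```

Request:
arm_command(plan=[[[0,0,-0.004],[0,0,0],0.2],[[0,0,-0.003],[0,0,0],0.2],[[0,0,-0.003],[0,0,0],0.2],[[0,0,0],[0,0,0],0.2]])

```text
clock: 23.2
position: [591.9, -292.1, 66.9]
ee_rot: [-180.0, 0.0, 15.0]
wrist_force: [-0.5, -0.2, -4.7]
width: 0.421
gripper_force: 61.1
```

Nothing is blocking. Setting it down, releasing, then moving to the small flange at (447,24).

Request:
arm_command(plan=[[[0,0,-0.001],[0,0,0],0.2],[[0,0,-0.001],[0,0,0],0.2],[[0,0,0],[0,0,0],0.2]])

```text
clock: 23.5
position: [592.4, -292.2, 66.2]
ee_rot: [180.0, -0.0, 15.0]
wrist_force: [-2.2, 0.6, 0.8]
width: 0.431
gripper_force: 61.6
```

Request:
arm_command(plan=[[[0,0,0],[0,0,0],0.65],[[0,0,0],[0,0,0],0.65],[[0,0,0.01],[0,0,0],0.65],[[0,0,0.03],[0,0,0],0.65],[[0,0,0.04],[0,0,0],0.65],[[0,0,0],[0,0,0],0.9]])

```text
clock: 24.1
position: [596.2, -293.2, 152.8]
ee_rot: [179.6, -0.5, 15.0]
wrist_force: [1.3, 0.2, -0.3]
width: 0.801
gripper_force: 0.0
```

```bash
python3 -c "
from h import *
Z['belt_pulley_mid']=57
look('belt_pulley_mid','w14')"
```

```text
24.1 [ 596.2 -293.2  152.8] 0.8010535627668175 [ 50.  26. -35.  87.  16.  71. -62.]
pt 0.78 [276. 218.] [ 592.8 -291. ] rel tcp [-3.4  2.2]
pt 0.29 [225. 327.] [ 482.3 -273.3] rel tcp [-114.   20.]
cut 0.58 [222. 162. 331. 266.] bbox mid z4 [ 577.5 -295.9] [101.  99.]
cut 0.56 [  0. 284.   8. 317.] bbox mid z4 [345.5  56.8] [60. 20.]
```

Request:
arm_command(plan=[[[-0.007,0.015,0],[0,0,0],0.9],[[-0.014,0.03,0],[0,0,0],1],[[-0.019,0.04,0],[0,0,0],1],[[-0.019,0.04,0],[0,0,0],1],[[-0.019,0.04,0],[0,0,0],1],[[-0.019,0.04,0],[0,0,0],1],[[-0.019,0.04,0],[0,0,0],1],[[-0.016,0.036,-0.01],[0,0,0],1],[[-0.01,0.023,-0.01],[0,0,0],1],[[-0.004,0.01,0],[0,0,0],1],[[0,0.003,0],[0,0,0],1],[[0,0,0],[0,0,0],1],[[0,0,0],[0,0,0],1]])

```text
clock: 25.55
position: [447.1, 23.5, 125.7]
ee_rot: [180.0, -0.0, 14.9]
wrist_force: [0.1, 0.3, 0.7]
width: 1.0
gripper_force: 0.0
```

```bash
python3 -c "
from h import *
look('hub_flange_small_mid','w15')"
```

```text
25.55 [447.1  23.5 125.7] 1.0002100745889715 [ 42.   1. -48. 117.   1.  62. -82.]
pt 0.96 [283. 204.] [450.4  22.9] rel tcp [ 3.3 -0.6]
cut 0.98 [248. 166. 316. 234.] bbox mid z4 [449.5  23.6] [55. 55.]
```

Request:
arm_command(plan=[[[0.003,-0.0003,-0.02],[0,0,0],1],[[0,0,-0.035],[0,0,0],1],[[0,0,-0.03],[0,0,0],0.8],[[0,0,-0.015],[0,0,0],0.65],[[0,0,-0.006],[0,0,0],0.6],[[0,0,-0.002],[0,0,0],0.5],[[0,0,0],[0,0,0],0.2],[[0,0,0],[0,0,0],0.2],[[0,0,0],[0,0,0],0.2],[[0,0,0],[0,0,0],0.2]], grip_force=50)

```text
clock: 26.7
position: [449.7, 24.3, 18.0]
ee_rot: [179.9, -0.1, 15.0]
wrist_force: [-0.2, 0.7, 2.3]
width: 0.367
gripper_force: 50.0
```

```bash
python3 -c "
from h import *
look('hub_flange_small_mid','w16')"
```

```text
26.7 [449.7  24.3  18. ] 0.36708046010823664 [ 38.  13. -47. 122.  13.  49. -92.]
pt 0.83 [278. 274.] [449.5  26. ] rel tcp [-0.2  1.7]
cut 0.88 [225. 210. 325. 321.] bbox mid z4 [446.1  26.6] [65. 53.]
```

Gripped: the 0.367 opening fits the 34 mm hub. Carrying it to the last thin pin.

Request:
arm_command(plan=[[[0,0,0.02],[0,0,0],0.2],[[0,0,0.04],[0,0,0],0.2],[[0.008,-0.01,0.04],[0,0,0],0.2],[[0.018,-0.022,0.006],[0,0,0],0.2],[[0.027,-0.034,0],[0,0,0],0.2],[[0.028,-0.034,0],[0,0,0],0.2],[[0.028,-0.034,0],[0,0,0],0.2],[[0.024,-0.031,0],[0,0,0],0.2],[[0.018,-0.021,0],[0,0,0],0.2],[[0.009,-0.01,0],[0,0,0],0.2],[[0.002,-0.003,0],[0,0,0],0.2],[[0,0,0],[0,0,0],0.2],[[0,0,0],[0,0,0],0.2]])

```text
clock: 28.15
position: [610.6, -172.5, 123.4]
ee_rot: [-180.0, 0.0, 15.1]
wrist_force: [-0.3, -0.8, -1.5]
width: 0.369
gripper_force: 50.4
```

```bash
python3 p.py hub_flange_small_mid w17 611.7 -175.7 17.5
```

```text
28.2 [ 610.63469898 -172.60915913  123.56169679] [-0.31702809  0.35431902 -2.60765917] 0.36896063539719437 [-1.79986662e+02  2.28686590e-02  1.51331568e+01]
0.9 [282.3, 274.7] [ 0.45883963 -0.32005039 -1.5       ]
pred [285. 208.] yellow 675 (np.int64(260), np.int64(311), np.int64(182), np.int64(223))
edge r from pred centre (max ~20.5) [14.5 17.9 20.7]
```

Request:
arm_command(plan=[[[0.001,-0.0028,-0.012],[0,0,0],0.2],[[0,0,-0.015],[0,0,0],0.2],[[0,0,-0.01],[0,0,0],0.2],[[0,0,-0.01],[0,0,0],0.2],[[0,0,-0.006],[0,0,0],0.2],[[0,0,-0.004],[0,0,0],0.2],[[0,0,0],[0,0,0],0.2]])

```text
clock: 28.95
position: [612.0, -177.1, 65.7]
ee_rot: [-180.0, 0.0, 15.0]
wrist_force: [0.8, 0.1, -1.2]
width: 0.37
gripper_force: 50.4
```

Request:
arm_command(plan=[[[0,0,-0.004],[0,0,0],0.2],[[0,0,-0.003],[0,0,0],0.2],[[0,0,-0.003],[0,0,0],0.2],[[0,0,0],[0,0,0],0.2]])

```text
clock: 29.35
position: [611.9, -177.3, 55.9]
ee_rot: [-180.0, 0.0, 15.0]
wrist_force: [0.3, -0.1, -1.6]
width: 0.369
gripper_force: 50.4
```

Request:
arm_command(plan=[[[0,0,-0.0015],[0,0,0],0.2],[[0,0,-0.001],[0,0,0],0.2],[[0,0,0],[0,0,0],0.6],[[0,0,0],[0,0,0],0.6],[[0,0,0.01],[0,0,0],0.6],[[0,0,0.03],[0,0,0],0.6],[[0,0,0.045],[0,0,0],0.6],[[-0.02,0,0.045],[0,0,0],0.9],[[-0.04,-0.015,0.03],[0,0,0],0.9],[[-0.04,-0.025,0.01],[0,0,0],0.9],[[-0.02,-0.01,0],[0,0,0],0.9],[[0,0,0],[0,0,0],0.9],[[0,0,0],[0,0,0],0.9]])

```text
clock: 30.65
position: [494.1, -226.7, 223.6]
ee_rot: [179.9, -0.1, 15.0]
wrist_force: [-0.5, -0.6, 0.1]
width: 0.897
gripper_force: 0.0
```

```bash
python3 -c "
from h import *
Z.update(hub_flange_large_mid=52,eared_flange_mid=54,hub_flange_small_mid=52,belt_pulley_mid=57)
s=status.read_state();print(s['clock'],s['position'])
f=grab('wrist');save(f,'end')
for q in Z:
  for r in nets.landmark_of(q,f)[:2]: print(q,round(r['p'],2),np.round(r['point']),at(f,r['point'],Z[q])[:2].round(1))
"
```

```text
30.65 [ 494.10326935 -226.73445602  223.60589676]
hub_flange_large_mid 0.63 [321. 214.] [ 479.5 -272.4]
hub_flange_large_mid 0.55 [11. 46.] [588.9 132.9]
eared_flange_mid 0.68 [209. 170.] [ 495.7 -155.4]
hub_flange_small_mid 0.6 [262.  54.] [ 614.5 -176.5]
hub_flange_small_mid 0.26 [13. 45.] [590.1 128.8]
belt_pulley_mid 0.86 [374. 113.] [ 590.  -292.2]
belt_pulley_mid 0.77 [ 34. 224.] [378.6  56.1]
thick_pin_1_seat 0.73 [315. 208.] [ 479.6 -268.1]
thin_pin_1_seat 0.6 [259.  55.] [ 615.2 -172.9]
thin_pin_1_seat 0.33 [316. 209.] [ 479.1 -269.7]
bronze_bush_wide_mid 0.66 [17. 47.] [590.9 159.4]
bronze_bush_slim_mid 0.82 [  2. 157.] [437.5 161.2]
```

View pics/end.png

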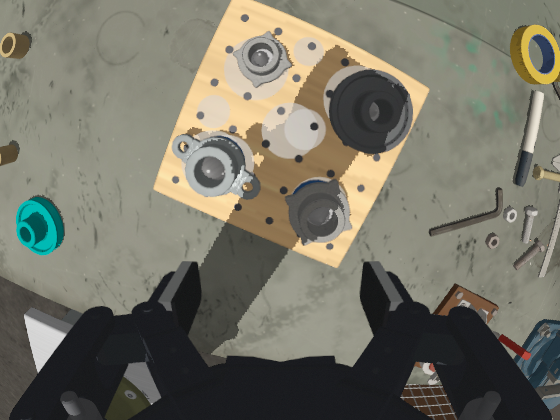

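All four castings sit level over their pins: small (262,57), pulley (374,108), eared (213,168) and large (320,212). Measured positions are within about 3 mm of the pin axes, the bushes are where they stood, and the gripper is clear. Handing in.

```bash
python3 -c "
from h import *
print(close_job())"
```

```text
the job is handed in; nothing more can be done
None
```

I set all four castings hub up on their proper pins, left the two bushes where they stood, and handed the job in at about 31 s; the interface gave no verdict, but the last picture showed each casting level and within about 3 mm of its pin.

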